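# Line up the calibration target and hold it out over the camera port

### The job

The upward-looking camera of this solar-cell inspection station needs its calibration picture. Turn the black hand knob a little at a time until the carriage's pointer lines up with the pointed index clip on the rule (not the square-fronted one); then press in the release button on the side of the telescoping arm's pull grip, draw the arm straight out past its first stop to its second, and finish still holding it there, fully out and with the pointer still on its mark, because its spring pulls it back if you let go. Leave the loose things on the deck where they are.

Things in the scene. Friction and masses are not known exactly. Their poses are not given: they have to be found in the camera images.
- slide_base: Fixed target-slide unit, front to the robot, turned up to 15 deg. Origin on the deck under the telescope's line; x along the telescope away from the robot (it draws out to -x), y left along the cross rail. Bed x -50..120, y -130..130 mm, 12 high. Aluminium tube 40 wide, x -53..107, 60 high; carriage plate and rack 32 high. Black camera port in front: x -208..-98, y -80..80, 8 high
- knob_grip (a point): Point on the vertical axis of the round black knurled knob, at the height to grip it, 57 mm above the deck, at x -20, y -95 mm in slide_base. Knob 36 mm across, from 44 to 68 mm high, on a thin shaft; the 32 mm high rack runs below its edge. The point stays put as the knob turns
- adjust_knob (a joint): Turn of the knob in rad, 0 at the start, range -4 to 4, positive counter-clockwise seen from above. Pinion and rack move the carriage 8 mm per rad: counter-clockwise sends carriage, pointer and telescope to +y of slide_base, clockwise to -y. Stiff (about 0.27 N m), it stays where it is left; a sideways push under 25 N on the carriage does not shift it
- carriage (a joint): Sideways place of the carriage in m along slide_base's y, 0 at the start (pointer at y = 75 mm, telescope at y = 0), range -0.028 to 0.028
- pointer_tip (a point): Tip of the carriage's flat steel pointer, 8 mm wide, on the left of the telescope, aimed towards the robot (-x of slide_base); at x = -19 mm of slide_base, 30 mm above the deck (the pointer's upper face). It moves along y with the carriage
- pointed_clip: The index clip to meet: dark steel saddle fixed on the steel rule (24 mm above the deck), 15 mm wide along y, 9 high, with a 90 degree pointed nose towards +x. Origin: on its underside, in the middle of its width; axes as slide_base's; nose tip 14 mm along +x at y = 0: lined up when pointer_tip has y = 0 in this frame. It is 8 to 18 mm to one side of the pointer's first place
- square_clip: The other index clip on the rule, as wide and high but with a flat, square front 15 mm wide (for another cell format; not to be used). Origin and axes as for pointed_clip. It lies on the other side of the pointer's first place
- pull_grip: Black pull grip at the arm's end. Origin: its middle, 46 mm above the deck; axes as slide_base's. Block 40 mm along x, 28 wide, 28 high; front flange x -26..-20, 44 wide, 34 high. Button on its +y side: squeezed across y from above, button fully in, it spans y -14..16 (-14..21 with button out). White plate behind it: x 22..62, 74 wide, 27..32 mm above the deck. At x -115 of slide_base when home
- button_face (a point): Middle of the steel release button's outer face, 18 mm along x by 16 mm high, on the grip's +y side; 21 mm from the grip's origin with the button out; it is pressed towards -y
- release_button (a joint): Push of the button in m: 0 out, 0.005 fully in; the spring needs about 1.8 N at first and 4.8 N fully in. A latch pin on it locks the arm at home and at the first stop unless the button is pushed in 3.5 mm or more
- target_arm (a joint): Draw of the telescoping arm in m along slide_base's -x: 0 home (latched), 0.040 first stop (the latch catches here if the button is out), 0.080 second stop, a fixed end without latch. A damped spring pulls it home with 5 to 6 N all the way (7 to 8 N while drawn at 50 mm/s). A brass stud in the slot on the tube's top shows its place against three cross marks
- loupe: Bystander: black magnifier, 40 mm across, 34 mm tall, stands loose on the deck left of the camera port. Origin: centre of its underside
- tape_roll: Bystander: amber tape roll lying flat, 68 mm across, 19 mm high, loose on the deck right of the camera port. Origin: centre of its underside
- cleaner_bottle: Bystander: small white bottle, 46 mm across, 110 mm tall, loose, far left. Origin: centre of its underside
- hex_driver: Bystander: driver with black handle, 170 mm long, lying on the deck at the far right. Origin: middle of its length on the underside

How it is judged:
By the outcome, as a careful person would: the job done as asked, in the order asked, and still so for the second after the job is handed in, while the arm keeps its last pose, push and grip.
It also fails if it takes over 61 s, if anything falls off the work surface, if the arm or the gripper's body presses on something with over 40 N, if the wrist force passes 120 N, or if a joint passes its speed limit or range.

### The arm

A 6-joint arm with a two-finger parallel gripper is mounted at the origin on the work surface. World frame = base frame: x ahead of the robot, y to its left, z up, the work surface at z = 0. Lengths are in m, angles in rad, forces in N, time in s.
With the tool pointing down it reaches from about 0.375 to 0.825 m from the base axis. Payload 5.5 kg.
Tool frame: the origin (TCP) lies at the very end of the fingers, on their centre line; the grasp point (between the pads) lies ctrl.hold_point_z behind it (ctrl.hold_point_z is the distance from the TCP to the grasp point, in m); z points along the fingers, y is the line along which they close (so a half turn about z gives the same grasp; the last joint's range is limited). The gripper opens to 85 mm and grips with 20 to 120 N. Pads are 22 mm wide; open, the fingers measure 114 mm over their backs; the gripper's body (76 mm by 85 mm) begins 54 mm behind the grasp point. The pads swing forward as they close: fully open they stand 13 mm farther back than shut.
Start: joints at [1.189, 0.314, -0.047, 1.21, 0, 1.571], TCP at [0.224, 0.557, 0.231] pointing down, gripper open.
Joint ranges: [-2.67, 2.67], [-0.69, 1.73], [-1.03, 1.25], [-2.08, 2.16], [-1.42, 1.45], [-3.14, 3.14]. Speed limits (rad/s): [2.39, 2.39, 3.01, 3.14, 3.14, 3.14].

### API

Orientations are given as [roll, pitch, yaw] about the fixed x, y, z axes, in that order (R = Rz(yaw) Ry(pitch) Rx(roll)).
In Python, from plant import ctrl gives the robot as it stands. The module is installed in compiled form; this text tells all that it offers.
- The arm moves only by the shell command python3 -m creep 'ROWS' [OPENING] [FORCE]. ROWS is JSON, a list that holds one entry, the list of rows, each a list of 6 numbers: the shift along the tool's x, y, z in cm, then the turn, a rotation vector about the tool's x, y, z in rad. In form: [[[dx, dy, dz, ax, ay, az], ...]]. A call has 1 to 12 rows; each row is the pose to reach, as a shift and turn from the pose commanded when the call began, along the tool's axes at that moment; what a row does not reach only later rows make up. A row lasts 1/12 s, in which the tool goes at most 41.7 mm and 7.16 degrees, less where a joint would pass 70% of its speed; a pose out of reach is approached as far as the arm can. A call with a gripper value outside its range is refused whole. OPENING is the closure, from 0 (fully open) to 1 (shut), set as the call begins (- or left out, the last holds). The fingers move at their own pace and stop on an object; FORCE is the grip in N (left out, the last holds). Time passes only in rows, so rows that repeat a pose let the fingers close. It gives the time, the measured TCP pose, the force, the opening and the grip force at its end, in the units of the state.
- ctrl.get_state(): the state, without advancing time (a new reading comes with each control period).
- ctrl.read_camera(name): name is "scene" or "side" or "wrist"; returns a dict with "color" (400x640x3 uint8, red, green, blue), "K" (3x3 intrinsics, pixels), "camera_from_world" (4x4, takes a point from world to camera coordinates). Camera axes: x right, y down, z forward; pixel columns grow to the right and rows downward; lengths in m; the calibration is good to about 2 mm. A picture is of the moment at which its call begins. There is no depth.
- ctrl.hand_in(): hands the job in; it is judged then, once.
Trained networks look in a picture, given as the dict that the camera call returned (one of the last four; its "shot" number tells which), for a name from the list of things; names that differ only in an ending like _2 or _b are one class to them, and where a whole thing is asked for, a point or a joint stands for the part that bears it (a point fixed in the world has none). Each returns a list of dicts, best first, with "p" (0 to 1); they miss things now and then, are a little off and sometimes report something else, mostly with a low value. They report only what shows in the picture. A call takes as long as a camera call.
- ctrl.search_frame(picture, thing): "bbox" ([centre column, centre row, width, height] in pixels, round what is visible of it).
- ctrl.cut_out(picture, thing): "mask" (400x640 bool, what is visible of it) and "bbox" ([centre column, centre row, width, height] in pixels, round what is visible of it).
- ctrl.mark_of(picture, thing): "location" ([row, column] in pixels: a listed point, or the origin of a listed thing).
The state is a dict: "time": time; "qpos": joint angles; "qd": joint speeds; "joint_efforts": joint torques, N m; "ee_pos": TCP position; "eef_rot": TCP orientation; "wrist_force": force on the tool from outside, world axes, zero at the start; "ft_torque": the same for the moment, N m; "opening": finger opening in m; "gripper_force": force on a finger pad.
Only numpy, scipy, OpenCV 4.12 (cv2) and the standard library are available. Lean on these libraries where they do the work, as an engineer would, in place of code of your own. Each camera call takes 0.05 s, during which the arm holds its last target. There are 200 camera calls.

## Working session

There is one attempt and no reset: what is moved stays moved. The work goes in short steps, Python scripts to look and compute and a shell command to move; the robot and the scene stay as the last step left them, time stands still between calls to the robot, and variables do not carry over. Pictures are saved under pics/ and viewed, at most 10 in all, crops included, and the job is handed in when it is done.

```bash
mkdir -p pics; cat > h.py <<'E'
from plant import ctrl
import numpy as np, cv2
from scipy.spatial.transform import Rotation as R
def pix2world(p,rc,z):
    K=p["K"];T=np.array(p["camera_from_world"]);Rm=T[:3,:3];t=T[:3,3]
    d=Rm.T@np.linalg.solve(K,[rc[1],rc[0],1.]);o=-Rm.T@t
    return o+d*(z-o[2])/d[2]
def save(p,n,crop=None,s=1):
    im=p["color"][:,:,::-1]
    if crop: r0,r1,c0,c1=crop; im=im[r0:r1,c0:c1]
    if s!=1: im=cv2.resize(im,None,fx=s,fy=s,interpolation=cv2.INTER_CUBIC)
    cv2.imwrite("pics/"+n,im)
H={"knob_grip":.057,"pointer_tip":.030,"pointed_clip":.024,"square_clip":.024,"pull_grip":.046,"button_face":.046,"slide_base":0,"loupe":0,"tape_roll":0}
E
python3 - <<'E'
from h import *
s=ctrl.get_state();print(s["ee_pos"],s["eef_rot"],s["opening"],ctrl.hold_point_z,s["time"])
for c in ("scene","side"):
    p=ctrl.read_camera(c);save(p,c+"0.png")
    for n,z in H.items():
        m=ctrl.mark_of(p,n)[:1]
        for q in m: print(c,n,round(q["p"],2),np.round(q["location"],1),np.round(pix2world(p,q["location"],z),4)[:2])
E
```

```text
[0.22334534 0.55625717 0.2304099 ] [-3.13986493e+00  3.98220796e-05  2.75982902e+00] 0.08548717908299189 0.0187 0.0
scene knob_grip 0.74 [228.2 311. ] [0.6665 0.002 ]
scene pointer_tip 0.61 [234.7 367.5] [0.6588 0.1685]
scene pointed_clip 0.49 [232.4 366.6] [0.6445 0.1668]
scene square_clip 0.67 [227.4 311.4] [0.6333 0.001 ]
scene pull_grip 0.6 [206.  341.2] [0.559  0.0891]
scene button_face 0.48 [209.5 345.5] [0.5735 0.1025]
scene slide_base 0.86 [246.6 334.7] [0.6846 0.0732]
scene loupe 0.67 [204.3 382.4] [0.4974 0.2247]
scene tape_roll 0.72 [213.6 289.2] [ 0.556  -0.0748]
side knob_grip 0.57 [180.2 257.7] [0.4683 0.1804]
side pointed_clip 0.41 [161.8 312. ] [0.6375 0.1721]
side pull_grip 0.86 [185.5 312.9] [0.5687 0.0835]
side slide_base 0.79 [176.3 342.5] [0.6795 0.0939]
side loupe 0.62 [178.2 262.4] [0.5106 0.2297]
side tape_roll 0.55 [242.9 348.5] [ 0.5391 -0.0846]
```

View pics/scene0.png

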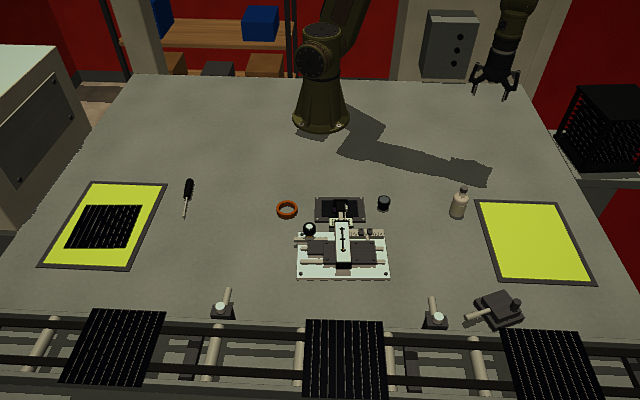

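View pics/side0.png

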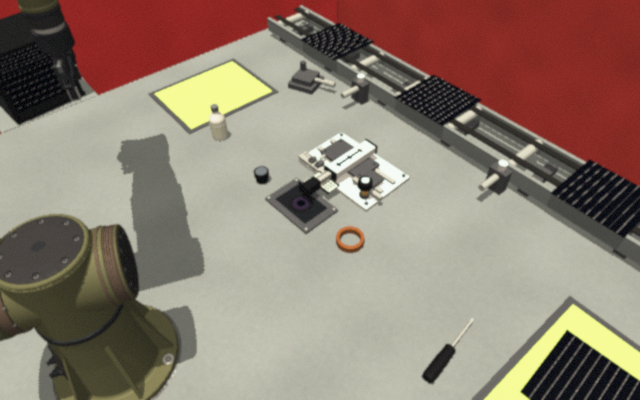

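The unit stands at about (0.68, 0.09). In the scene view the knob is at (309,228), the grip at (341,206), and both clips are near (370,233). In the side view the knob is at (366,184). Next I'll look from above.

```bash
r='[-48,-30,-8,0,0,-0.47]'; python3 -m creep '[[[-48,-30,-8,0,0,-0.47],[-48,-30,-8,0,0,-0.47],[-48,-30,-8,0,0,-0.47],[-48,-30,-8,0,0,-0.47],[-48,-30,-8,0,0,-0.47],[-48,-30,-8,0,0,-0.47],[-48,-30,-8,0,0,-0.47],[-48,-30,-8,0,0,-0.47],[-48,-30,-8,0,0,-0.47],[-48,-30,-8,0,0,-0.47],[-48,-30,-8,0,0,-0.47],[-48,-30,-8,0,0,-0.47]]]' 0
python3 -m creep '[[[-12,-6,0,0,0,0],[-12,-6,0,0,0,0],[-12,-6,0,0,0,0],[-12,-6,0,0,0,0],[-12,-6,0,0,0,0]]]'
python3 - <<'E'
from h import *
s=ctrl.get_state();print(s["ee_pos"],s["eef_rot"],s["qpos"])
p=ctrl.read_camera("wrist");save(p,"w1.png")
for n,z in H.items():
    for q in ctrl.mark_of(p,n)[:1]: print(n,round(q["p"],2),np.round(q["location"],1),np.round(pix2world(p,q["location"],z),4)[:2])
E
```

```text
time: 2.0
ee_pos: [0.5139, 0.1582, 0.3013]
eef_rot: [3.141, 0.001, -3.053]
wrist_force: [1.0, 0.9, 0.3]
opening: 0.0852
gripper_force: 0.0
time: 2.42
ee_pos: [0.6399, 0.1093, 0.2989]
eef_rot: [-3.141, -0.001, -3.056]
wrist_force: [-1.1, 0.4, -0.2]
opening: 0.0853
gripper_force: 0.0
[0.63990148 0.10929288 0.2989396 ] [-3.14118347e+00 -1.34122321e-03 -3.05624762e+00] [ 1.69314607e-01  3.98997409e-01  2.25546410e-01  1.39871614e+00
 -2.95249894e-04  8.39694966e-02]
knob_grip 0.92 [183.  229.5] [ 0.6649 -0.0043]
pointer_tip 0.87 [186.6 359.4] [0.6612 0.1642]
pointed_clip 0.58 [177.2 369.5] [0.6482 0.1773]
square_clip 0.47 [172.1 349.4] [0.6435 0.1491]
pull_grip 0.97 [113.1 306.9] [0.5715 0.0867]
button_face 0.64 [108.9 323.3] [0.5648 0.1063]
slide_base 0.92 [192.8 307.5] [0.6833 0.0938]
loupe 0.94 [ 74.2 417.6] [0.5091 0.2276]
tape_roll 0.73 [ 81.8 181.9] [ 0.5453 -0.0849]
```

```bash
python3 - <<'E'
import cv2
im=cv2.imread("pics/w1.png")[60:260,180:440]
cv2.imwrite("pics/w1c.png",cv2.resize(im,None,fx=3,fy=3,interpolation=cv2.INTER_CUBIC))
E
```

```text
(no output)
```

View pics/w1c.png

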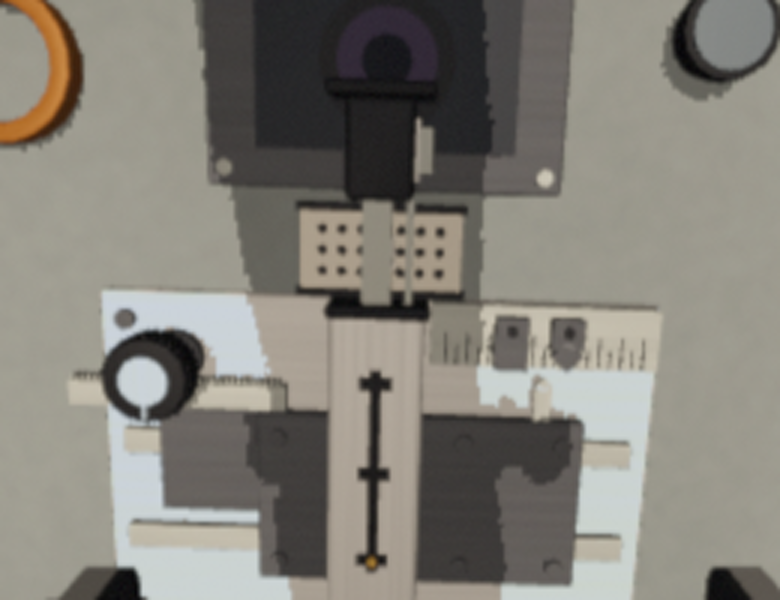

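Crop of the wrist view: the knob is at crop (150,375). The pointer tip is at (540,380), with the square clip to its left at (512,342) and the pointed clip to its right (+y) at (568,342). So the knob has to turn counter-clockwise. Next I'll refine the yaw and the offset.

```bash
python3 - <<'E'
from h import *
p=ctrl.read_camera("wrist")
f=lambda c,r,z:pix2world(p,(60+r/3,180+c/3),z)[:2]
a,b=f(103,290,.012),f(660,308,.012);d=b-a
print("bed",a,b,np.linalg.norm(d),np.degrees(np.arctan2(-d[0],d[1])))
a,b=f(374,383,.060),f(371,563,.060);d=b-a;print("slot",a,b,np.degrees(np.arctan2(d[1],d[0])))
t=f(540,378,.030);n=f(568,370,.033);c=f(568,340,.033);sq=f(512,340,.033);d=c-sq;print("clips",np.degrees(np.arctan2(-d[0],d[1])))
for y in (3,5): 
  y=np.radians(y);u=np.array([-np.sin(y),np.cos(y)]);print("off",(n-t)@u,(c-t)@u,(sq-t)@u)
for k in("pull_grip",):
  q=ctrl.mark_of(p,k)[0];print(k,pix2world(p,q["location"],.046))
q=ctrl.mark_of(p,"knob_grip")[0];print(pix2world(p,q["location"],.057),f(143,382,.068))
E
```

```text
bed [ 0.63897104 -0.03654842] [0.62429626 0.22197174] 0.2589363302131014 3.248882791255856
slot [0.66067204 0.09347019] [0.74302962 0.09834176] 3.3851864388070916
clips 5.101535071186394
off 0.011957215186900218 0.010883730397621767 -0.014158108252838034
off 0.012117790370292099 0.011522327111659916 -0.013536326376091977
pull_grip [0.56706883 0.08401739 0.046     ]
[ 0.66693934 -0.00530469  0.057     ] [ 0.66689557 -0.0016713 ]
```

```bash
python3 -m creep '[[[-1.75,-11.3,4,0,0,0],[-1.75,-11.3,8,0,0,0],[-1.75,-11.3,12,0,0,0],[-1.75,-11.3,16,0,0,0],[-1.75,-11.3,17,0,0,0],[-1.75,-11.3,17,0,0,0],[-1.75,-11.3,17,0,0,0],[-1.75,-11.3,17,0,0,0]]]'
python3 - <<'E'
from h import *
s=ctrl.get_state();print(s["ee_pos"],s["eef_rot"])
p=ctrl.read_camera("wrist");save(p,"w2.png")
for n in ("knob_grip","pointer_tip","pointed_clip"):
    for q in ctrl.mark_of(p,n)[:1]: print(n,round(q["p"],2),np.round(q["location"],1),np.round(pix2world(p,q["location"],H[n]),4)[:2])
E
```

```text
time: 3.73
ee_pos: [0.6653, 0.0003, 0.1315]
eef_rot: [3.141, -0.0, -3.053]
wrist_force: [0.6, 0.2, 0.5]
opening: 0.0851
gripper_force: 0.0
[6.65318702e-01 2.75502577e-04 1.31511142e-01] [ 3.14123326e+00 -3.27809115e-04 -3.05333973e+00]
knob_grip 0.78 [211.3 312.9] [ 0.6669 -0.005 ]
pointer_tip 0.65 [212.7 520.8] [0.6613 0.1664]
pointed_clip 0.93 [189.3 535.9] [0.6418 0.1779]
```

View pics/w2.png

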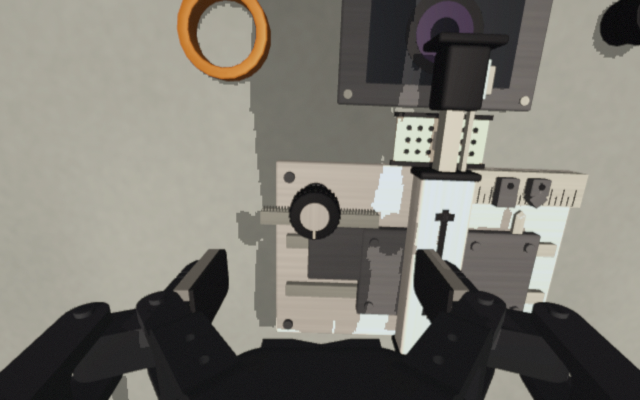

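The knob top is at (315,213), midway between the fingers, and the pointer is at (518,220). I'll descend and grip.

```bash
python3 -m creep '[[[-0.1,-0.4,3,0,0,0],[-0.1,-0.4,6,0,0,0],[-0.1,-0.4,8,0,0,0],[-0.1,-0.4,9.1,0,0,0],[-0.1,-0.4,9.1,0,0,0],[-0.1,-0.4,9.1,0,0,0]]]' 0 50
python3 -m creep '[[[0,0,0,0,0,0],[0,0,0,0,0,0],[0,0,0,0,0,0],[0,0,0,0,0,0],[0,0,0,0,0,0],[0,0,0,0,0,0],[0,0,0,0,0,0],[0,0,0,0,0,0],[0,0,0,0,0,0],[0,0,0,0,0,0]]]' 1 50
```

```text
time: 4.43
ee_pos: [0.6673, -0.0036, 0.0408]
eef_rot: [-3.142, 0.001, -3.053]
wrist_force: [-0.4, 0.4, -0.5]
opening: 0.0858
gripper_force: 0.0
time: 5.27
ee_pos: [0.6673, -0.0041, 0.041]
eef_rot: [-3.141, 0.002, -3.053]
wrist_force: [-0.2, 0.1, 5.2]
opening: 0.0349
gripper_force: 49.4
```

```bash
python3 -m creep '[[[0,0,0,0,0,-0.1],[0,0,0,0,0,-0.2],[0,0,0,0,0,-0.3],[0,0,0,0,0,-0.4],[0,0,0,0,0,-0.5],[0,0,0,0,0,-0.6],[0,0,0,0,0,-0.7],[0,0,0,0,0,-0.8],[0,0,0,0,0,-0.9],[0,0,0,0,0,-1.0],[0,0,0,0,0,-1.0],[0,0,0,0,0,-1.0]]]'
python3 - <<'E'
from h import *
for c in("scene","wrist"):
  p=ctrl.read_camera(c);save(p,c+"3.png")
  for n in ("pointer_tip","pointed_clip"):
    for q in ctrl.mark_of(p,n)[:1]: print(c,n,round(q["p"],2),np.round(q["location"],1),np.round(pix2world(p,q["location"],H[n]),4)[:2])
E
```

```text
time: 6.27
ee_pos: [0.6669, -0.0034, 0.041]
eef_rot: [-3.141, 0.001, -2.052]
wrist_force: [-2.2, 1.1, 6.6]
opening: 0.0346
gripper_force: 49.5
scene pointer_tip 0.64 [235.8 368.2] [0.663  0.1704]
scene pointed_clip 0.6 [232.8 367.1] [0.646  0.1682]
```

```bash
python3 -m creep '[[[0,0,0,0,0,-0.1],[0,0,0,0,0,-0.2],[0,0,0,0,0,-0.3],[0,0,0,0,0,-0.4],[0,0,0,0,0,-0.45],[0,0,0,0,0,-0.45],[0,0,0,0,0,-0.45]]]'
python3 -m creep '[[[0,0,0,0,0,0],[0,0,0,0,0,0],[0,0,0,0,0,0],[0,0,0,0,0,0],[0,0,0,0,0,0],[0,0,0,0,0,0]]]' 0
python3 -m creep '[[[0,0,-4,0,0,0],[0,0,-8,0,0,0.1],[0,0,-12,0,0,0.2],[0,0,-12,0,0,0.3],[0,0,-12,0,0,0.4],[0,0,-12,0,0,0.5],[0,0,-12,0,0,0.6],[0,0,-12,0,0,0.75],[0,0,-12,0,0,0.9],[0,0,-12,0,0,1.05],[0,0,-12,0,0,1.2],[0,0,-12,0,0,1.4]]]'
python3 -m creep '[[[0,10,0,0,0,0],[0,10,0,0,0,0.13],[0,10,0,0,0,0.13],[0,10,0,0,0,0.13],[0,10,0,0,0,0.13],[0,10,0,0,0,0.13],[0,10,0,0,0,0.13]]]'
python3 - <<'E'
from h import *
p=ctrl.read_camera("wrist");save(p,"w4.png")
for n in ("pointer_tip","pointed_clip","square_clip","pull_grip"):
    for q in ctrl.mark_of(p,n)[:1]: print(n,round(q["p"],2),np.round(q["location"],1),np.round(pix2world(p,q["location"],H[n]),4)[:2])
b=ctrl.search_frame(p,"pointed_clip")[0]["bbox"];print(b)
c,r=int(b[0]),int(b[1]);r0=max(0,r-50);c0=min(max(0,c-65),510)
save(p,"w4c.png",(r0,r0+100,c0,c0+130),6);print(r0,c0)
E
```

```text
time: 7.15
ee_pos: [0.6666, -0.0034, 0.041]
eef_rot: [-3.141, 0.001, -1.603]
wrist_force: [-3.8, 1.8, 7.9]
opening: 0.0344
gripper_force: 49.5
time: 7.65
ee_pos: [0.6666, -0.0041, 0.0396]
eef_rot: [3.141, -0.0, -1.604]
wrist_force: [-0.4, 0.8, -0.4]
opening: 0.0856
gripper_force: 0.0
time: 8.65
ee_pos: [0.6665, -0.004, 0.1596]
eef_rot: [-3.142, -0.0, -2.835]
wrist_force: [-0.6, -0.0, 0.4]
opening: 0.0851
gripper_force: 0.0
time: 9.23
ee_pos: [0.6361, 0.0901, 0.1597]
eef_rot: [-3.141, 0.0, -2.959]
wrist_force: [0.7, 0.3, 0.7]
opening: 0.0855
gripper_force: 0.0
pointer_tip 0.9 [234.5 406.1] [0.662  0.1767]
pointed_clip 0.74 [217.5 410.1] [0.6466 0.1783]
square_clip 0.8 [206.5 379.9] [0.6412 0.1477]
pull_grip 0.69 [115.3 344.4] [0.5669 0.0968]
[409.3, 217.7, 18.0, 26.2]
167 344
```

View pics/w4c.png

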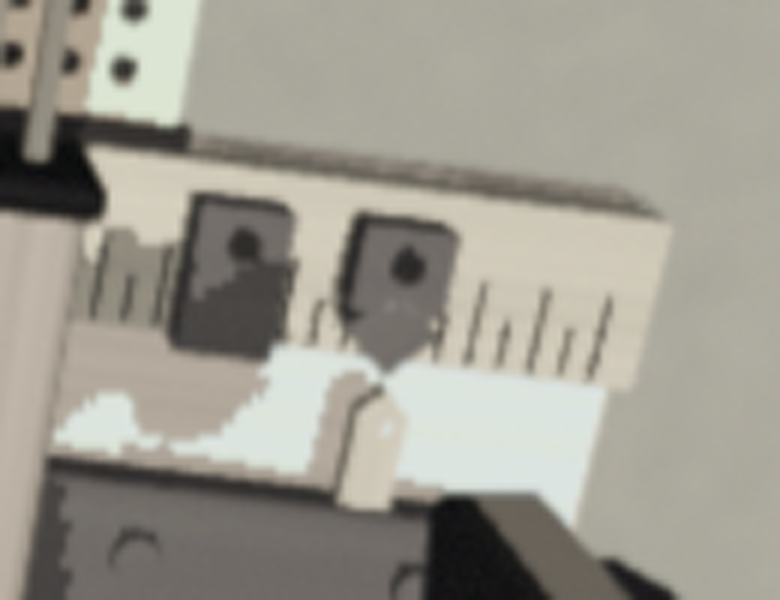

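The pointer tip is at crop (383,388), almost under the nose of the pointed clip at (386,372). I'll compute the residual with the height parallax included.

```bash
python3 - <<'E'
from h import *
p=ctrl.read_camera("wrist")
f=lambda c,r,z:pix2world(p,(167+r/6-.5,344+c/6-.5),z)[:2]
y=np.radians(3.3);u=np.array([-np.sin(y),np.cos(y)])
e=lambda *a:f(*a)@u*1000
print("clip top edges",e(362,216,.033),e(456,236,.033),"hole",e(408,265,.033),"nose",e(386,372,.033))
print("shoulders",e(348,312,.033),e(440,325,.033))
print("ptr tip",e(381,388,.030),"low",e(340,503,.03),e(392,509,.03),"mid",e(353,428,.03),e(405,424,.03))
T=np.array(p["camera_from_world"]);o=-T[:3,:3].T@T[:3,3];print(o,p["K"][0,0])
E
```

```text
clip top edges 129.70191848042018 144.3947172242093 hole 138.12613359751555 nose 138.23478014105726
shoulders 130.54673121796438 144.9172586679698
ptr tip 139.01272501131965 low 136.3936070387559 144.80066285700335 mid 135.97011617910883 143.9419836354608
[0.5703911  0.07879523 0.30312476] 310.4903612256946
```

```bash
python3 -m creep '[[[-2,3,0,0,0,0.125],[-6,7,2,0,0,0.125],[-6,8.5,5,0,0,0.125],[-6,8.5,8,0,0,0.125],[-6,8.5,8,0,0,0.125],[-6,8.5,8,0,0,0.125]]]'
python3 - <<'E'
from h import *
p=ctrl.read_camera("wrist")
for n in ("pointer_tip","pointed_clip"):
    for q in ctrl.mark_of(p,n)[:1]: print(n,round(q["p"],2),np.round(q["location"],1),np.round(pix2world(p,q["location"],H[n]),4)[:2])
b=ctrl.search_frame(p,"pointed_clip")[0]["bbox"];print(b)
c,r=int(b[0]),int(b[1]);r0=max(0,r-35);c0=min(max(0,c-50),540)
save(p,"w5c.png",(r0,r0+75,c0,c0+100),8);print(r0,c0)
T=np.array(p["camera_from_world"]);o=-T[:3,:3].T@T[:3,3];print(o)
E
```

```text
time: 10.08
ee_pos: [0.6769, 0.1851, 0.0775]
eef_rot: [-3.14, -0.006, -3.083]
wrist_force: [1.0, -1.1, 0.7]
opening: 0.0858
gripper_force: 0.0
pointer_tip 0.7 [197.8 311.9] [0.6607 0.1788]
pointed_clip 0.58 [169.7 310.3] [0.6438 0.1767]
[306.9, 173.1, 21.4, 38.1]
138 256
[0.61119453 0.1818002  0.22132142]
```

View pics/w5c.png

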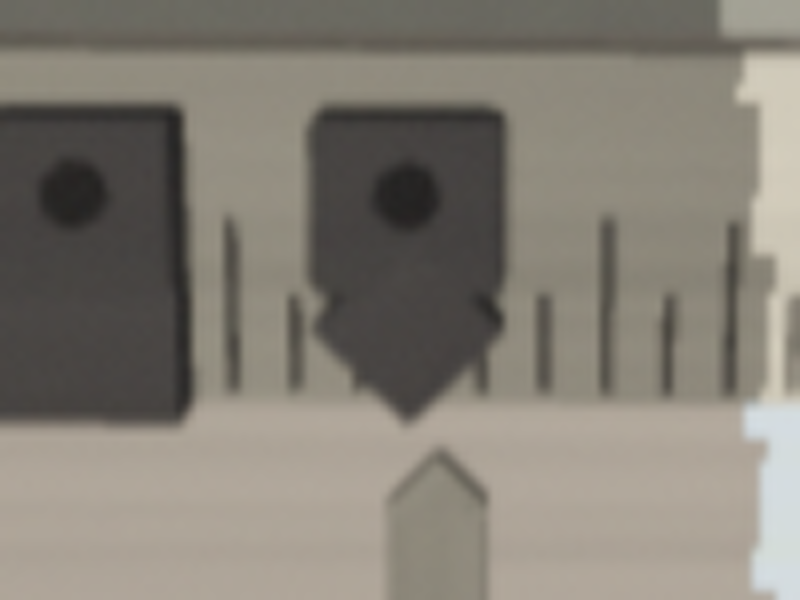

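From close by, the nose of the pointed clip is at crop column 408 and the pointer tip at 438. That is 30 px at 0.078 mm, so the pointer has overshot by about 2.3 mm. I'll go back to the knob and turn it 0.29 rad clockwise.

```bash
python3 -m creep '[[[0,0,-3,0,0,0],[1,-4,-3,0,0,0],[2.1,-8,-3,0,0,0],[2.1,-12,-3,0,0,0],[2.1,-16,-3,0,0,0],[2.1,-18.8,-3,0,0,0],[2.1,-18.8,-1,0,0,0],[2.1,-18.8,2,0,0,0],[2.1,-18.8,3.7,0,0,0],[2.1,-18.8,3.7,0,0,0],[2.1,-18.8,3.7,0,0,0]]]'
python3 -m creep '[[[0,0,0,0,0,0],[0,0,0,0,0,0],[0,0,0,0,0,0],[0,0,0,0,0,0],[0,0,0,0,0,0],[0,0,0,0,0,0],[0,0,0,0,0,0],[0,0,0,0,0,0],[0,0,0,0,0,0]]]' 1 50
python3 -m creep '[[[0,0,0,0,0,0.08],[0,0,0,0,0,0.16],[0,0,0,0,0,0.24],[0,0,0,0,0,0.29],[0,0,0,0,0,0.29],[0,0,0,0,0,0.29]]]'
python3 -m creep '[[[0,0,0,0,0,0],[0,0,0,0,0,0],[0,0,0,0,0,0],[0,0,0,0,0,0],[0,0,0,0,0,0],[0,0,0,0,0,0]]]' 0
python3 -m creep '[[[0,0,-4,0,0,0],[0,0,-6.7,0,0,-0.1],[0,0,-6.7,0,0,-0.2],[0,0,-6.7,0,0,-0.29],[0,0,-6.7,0,0,-0.29],[0,0,-6.7,0,0,-0.29]]]'
python3 -m creep '[[[-2.1,4,0,0,0,0],[-2.1,8,0,0,0,0],[-2.1,12,0,0,0,0],[-2.1,16,0,0,0,0],[-2.1,18.8,1,0,0,0],[-2.1,18.8,3,0,0,0],[-2.1,18.8,3,0,0,0],[-2.1,18.8,3,0,0,0]]]'
```

```text
time: 11.2
ee_pos: [0.6693, -0.004, 0.0438]
eef_rot: [-3.141, 0.0, -3.084]
wrist_force: [-0.4, 0.4, 0.4]
opening: 0.0854
gripper_force: 0.0
time: 11.95
ee_pos: [0.6702, -0.0039, 0.0444]
eef_rot: [-3.14, 0.002, -3.083]
wrist_force: [-1.9, -1.4, 7.3]
opening: 0.0345
gripper_force: 49.3
time: 12.45
ee_pos: [0.6701, -0.0049, 0.0444]
eef_rot: [-3.139, 0.003, 2.909]
wrist_force: [-1.6, -5.4, 5.6]
opening: 0.0345
gripper_force: 49.4
time: 12.95
ee_pos: [0.6692, -0.003, 0.0426]
eef_rot: [3.142, -0.0, 2.91]
wrist_force: [-0.0, -0.2, 0.6]
opening: 0.0856
gripper_force: 0.0
time: 13.45
ee_pos: [0.669, -0.0031, 0.1095]
eef_rot: [3.141, -0.0, -3.086]
wrist_force: [-0.5, -0.1, -0.2]
opening: 0.0854
gripper_force: 0.0
time: 14.12
ee_pos: [0.6775, 0.1854, 0.0778]
eef_rot: [-3.14, -0.004, -3.084]
wrist_force: [0.1, -0.4, 1.5]
opening: 0.0855
gripper_force: 0.0
```

```bash
python3 - <<'E'
from h import *
p=ctrl.read_camera("wrist");save(p,"w6.png")
save(p,"w6c.png",(138,213,256,356),8)
for n in ("pointer_tip","pointed_clip"):
    for q in ctrl.mark_of(p,n)[:1]: print(n,round(q["p"],2),np.round(q["location"],1),np.round(pix2world(p,q["location"],H[n]),4)[:2])
E
```

```text
pointer_tip 0.58 [197.4 305. ] [0.6614 0.1747]
pointed_clip 0.88 [166.4 307.9] [0.6424 0.1754]
```

View pics/w6c.png

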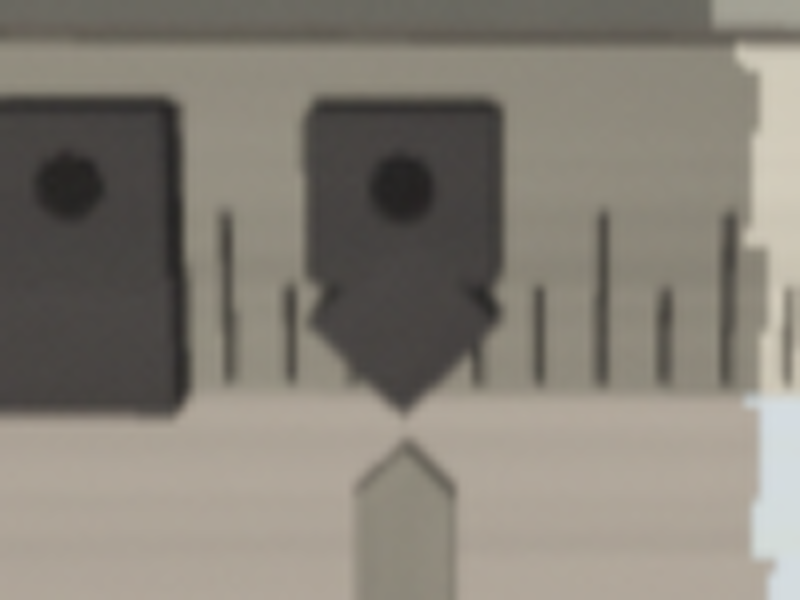

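The pointer (column 407) now meets the nose (column 404), within 0.3 mm. I'll move over the pull grip and measure it there.

```bash
python3 -m creep '[[[0,0,-4,0,0,0],[3,-2,-5,0,0,0],[6,-4,-5,0,0,0],[9,-6,-5,0,0,0],[11.6,-8,-5,0,0,0],[11.6,-8,-5,0,0,0],[11.6,-8,-5,0,0,0],[11.6,-8,-5,0,0,0]]]'
python3 - <<'E'
from h import *
p=ctrl.read_camera("wrist");save(p,"w7.png")
for n in ("pull_grip","button_face"):
    for q in ctrl.mark_of(p,n)[:1]: print(n,round(q["p"],2),np.round(q["location"],1),np.round(pix2world(p,q["location"],H[n]),4)[:2])
E
```

```text
time: 14.93
ee_pos: [0.5697, 0.0986, 0.1312]
eef_rot: [3.141, 0.003, -3.085]
wrist_force: [-0.2, -0.3, 0.7]
opening: 0.0855
gripper_force: 0.0
pull_grip 0.87 [204.9 312.3] [0.5695 0.0926]
button_face 0.76 [204.7 342.5] [0.568  0.1156]
```

View pics/w7.png

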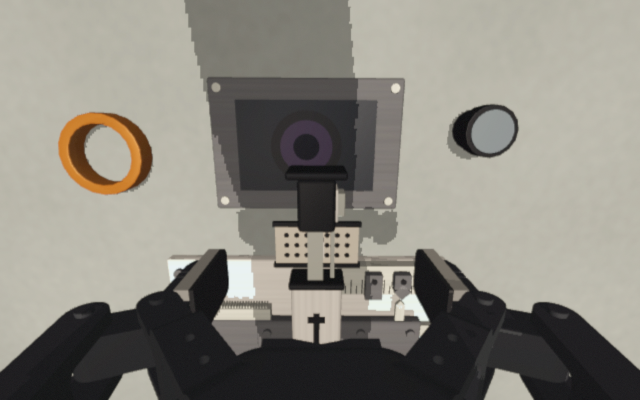

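The grip block spans columns 297–337 and rows 181–229, with the button at (340,205), nearly centred between the fingers. I'll descend and squeeze.

```bash
python3 -m creep '[[[0.15,-0.25,3,0,0,0],[0.15,-0.25,6,0,0,0],[0.15,-0.25,8.5,0,0,0],[0.15,-0.25,10.1,0,0,0],[0.15,-0.25,10.1,0,0,0],[0.15,-0.25,10.1,0,0,0]]]' 0 30
python3 -m creep '[[[0,0,0,0,0,0],[0,0,0,0,0,0],[0,0,0,0,0,0],[0,0,0,0,0,0],[0,0,0,0,0,0],[0,0,0,0,0,0],[0,0,0,0,0,0],[0,0,0,0,0,0],[0,0,0,0,0,0],[0,0,0,0,0,0],[0,0,0,0,0,0],[0,0,0,0,0,0]]]' 1 30
```

```text
time: 15.58
ee_pos: [0.5665, 0.0968, 0.0279]
eef_rot: [-3.141, -0.002, -3.083]
wrist_force: [-0.5, -0.7, 0.8]
opening: 0.0851
gripper_force: 0.0
time: 16.58
ee_pos: [0.5677, 0.0961, 0.03]
eef_rot: [-3.141, 0.002, -3.084]
wrist_force: [-1.1, -2.0, 4.8]
opening: 0.0293
gripper_force: 30.2
```

Opening is 29 mm, so the button is in, and the sideways force is small. I'll draw the arm out.

```bash
python3 -m creep '[[[0.4,0,0,0,0,0],[0.8,0,0,0,0,0],[1.2,0,0,0,0,0],[1.6,0,0,0,0,0],[2.0,0,0,0,0,0],[2.4,0,0,0,0,0],[2.8,0,0,0,0,0],[3.2,0,0,0,0,0],[3.6,0,0,0,0,0],[4.0,0,0,0,0,0],[4.4,0,0,0,0,0],[4.8,0,0,0,0,0]]]' - 40
```

```text
time: 17.58
ee_pos: [0.5223, 0.0937, 0.0301]
eef_rot: [-3.141, 0.007, -3.084]
wrist_force: [7.6, -1.5, -1.2]
opening: 0.0288
gripper_force: 39.7
```

```bash
python3 -m creep '[[[0.4,0,0,0,0,0],[0.8,0,0,0,0,0],[1.2,0,0,0,0,0],[1.6,0,0,0,0,0],[2.0,0,0,0,0,0],[2.4,0,0,0,0,0],[2.8,0,0,0,0,0],[3.1,0,0,0,0,0],[3.3,0,0,0,0,0],[3.3,0,0,0,0,0]]]'
```

```text
time: 18.42
ee_pos: [0.4888, 0.0919, 0.0301]
eef_rot: [3.142, 0.006, -3.084]
wrist_force: [6.3, -1.2, 0.1]
opening: 0.0286
gripper_force: 39.7
```

```bash
python3 -m creep '[[[0.15,0,0,0,0,0],[0.3,0,0,0,0,0],[0.3,0,0,0,0,0],[0.3,0,0,0,0,0]]]'
```

```text
time: 18.75
ee_pos: [0.4878, 0.0919, 0.0302]
eef_rot: [3.142, 0.009, -3.084]
wrist_force: [11.7, -1.4, -6.0]
opening: 0.0289
gripper_force: 40.5
```

```bash
python3 - <<'E'
from h import *
p=ctrl.read_camera("wrist");save(p,"w8.png")
save(p,"w8c.png",(200,400,190,450),3)
s=ctrl.get_state();print(s["ee_pos"],s["wrist_force"],s["time"])
p=ctrl.read_camera("scene")
a=cv2.resize(p["color"][170:290,280:400,::-1],(480,480),interpolation=cv2.INTER_CUBIC)
b=cv2.imread("pics/w8.png")[160:400,160:480]; b=cv2.resize(b,(320,240))
cv2.imwrite("pics/c8.png",np.hstack([a,cv2.copyMakeBorder(b,0,240,0,0,cv2.BORDER_CONSTANT)]))
E
```

```text
[0.48784627 0.09187436 0.03018943] [11.47978111 -0.70616025 -4.90182381] 18.8
```

View pics/c8.png

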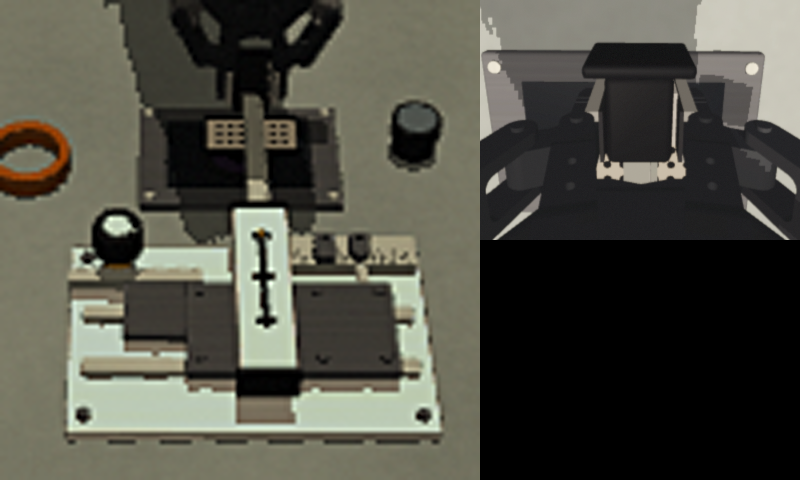

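The stud is at the outermost mark (262,233), and the plate lies over the camera port. The pointer at (361,270) is on the pointed clip. The force is steady, so I'm handing in.

```bash
python3 -c "
from plant import ctrl
print(ctrl.hand_in())"
```

```text
the job is handed in; nothing more can be done
None
```

I handed the job in at about 19 s: the pointer was within about 0.3 mm of the pointed clip's nose, and the arm was still held at its second stop with the button pressed. I measured the pointer just before drawing the arm out; a coarser picture afterwards still showed it on its mark.

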